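Load a small screw press and wind it down with its removable crank

TASK

The brass block sits in the shuttle of the small screw press and has to be clamped while its glue sets. Push the shuttle fully home under the press, stand the loose crank squarely and fully down on the square end of the press screw, and with the crank wind the screw clockwise until the sprung pressure pad is pressed firmly on the block, its springs squeezed to about half their 12 mm travel and not bottomed. Leave the crank on the screw, and do not disturb the block in its nest or the other things on the table.

Things in the scene. Friction and masses are not known exactly. Their poses are not given: they have to be found in the camera images.
- press: Small C-frame screw press, dark grey, bolted down. Origin: on the table directly below the screw axis; z up. Column 55 to 107 mm from the axis on its +x side (away from the robot); head above z = 138 mm, x = -42 to 107, y = -33 to 33 mm, top at 192. Under it a slideway (x = -52 to 52, 26 mm high) runs from y = +85 to -260 mm. Only the square screw end rises above the head.
- shuttle (a joint): How far the shuttle is drawn out (m) along the press's -y: 0 is fully home against its rubber-buffered stop, the nest under the screw axis; it starts at 0.100, drawn right out to its outer stop. Slides with about 2 N of friction and stays where it is left. Aluminium plate 89 x 146 mm, top 26 mm above the table.
- shuttle_grip (a point): Point on the axis of the shuttle's upright black round handle, 22 mm diameter, 60 mm above the table; the handle ends 11 mm above this point, its foot is 34 mm below. It lies 145 mm from the nest's centre towards the press's -y.
- nest (a point): Centre of the shuttle's nest, on the plate's top face, 26 mm above the table: low steel strips, 7 mm high, on all four sides with about 2 mm of play round the block. Axes as the press's.
- block: Brass block 110 x 38 x 38 mm, 0.6 kg, loose in the nest, its length along the press's y. Origin: centre of its underside; x along its length. It rides with the shuttle when that is moved smoothly. Its top is 64 mm above the table.
- screw (a joint): Angle of the press screw (rad). Positive is clockwise seen from above, which lowers the ram 10 mm a turn. Starts at 2.0 to 6.5; range ends at 27.6. Turns against about 0.12 N m of friction and stays where it is left. The screw end turns but keeps its height.
- ram (a joint): How far the ram has been lowered (m): 0.010 times the screw's turns.
- pad (a joint): Compression of the pad's springs (m): 0 free, 0.012 bottomed. The pad, a 58 mm square plate, hangs 13 mm under the ram's 62 mm plate on four coil springs and pins, whose heads rise above the ram plate as the springs are squeezed. 4.5 N at touch, 1.5 N more per mm. At ram 0 the pad is 24 mm above the block: it touches at ram 0.024, then pad grows as the ram does.
- drive_end (a point): On the screw axis, on top of the screw's round collar (44 mm diameter), 200 mm above the table: the crank's hub comes to rest here. From it rises the square end, 16 x 16 mm, 18 mm high, with a 5 mm cone on top (10 mm diameter at the tip). x and y are square to its flats and turn with the screw; z up.
- crank: Loose steel crank, about 0.54 kg, standing on its hub on the table. Origin: centre of the hub's underside; z up, x along the arm to the grip at x = 82 mm. Hub 38 x 38 mm, flats square to x and y, 40 mm high; square socket 18 x 18 mm, 25 mm deep, open below. Arm 22 mm wide, z = 28 to 38; a round counterweight (34 mm) at x = -46 balances it, so it lifts level when held across the hub's y faces.
- grip (a point): On the axis of the crank's upright black revolving grip: 26 mm diameter, 62 mm long, 82 mm from the hub's axis. This point is 78.5 mm above the hub's underside, 24 mm below the grip's top. The grip spins freely on its pin, so a hand holding it need not turn as it goes round.
- timer: White timer 70 x 50 x 19 mm, a bystander. Origin: centre of its underside.
- meter: Red hand multimeter 140 x 70 x 43 mm lying on its back, a bystander. Origin: centre of its underside.
- heat_sink: Copper block 70 x 85 x 91 mm with a stub pipe, a bystander behind the press. Origin: centre of its underside.
- driver: Green-handled screwdriver 150 mm long, a bystander. Origin: centre of its underside.
Not all that is in view belongs to the job. What is shaped like the block but pink or turquoise is not meant.

How it is judged:
By the outcome, as a careful person would: the job done as asked, in the order asked, and still so for the second after the job is handed in, with the robot touching nothing.
It also fails if it takes over 72 s, if anything falls off the work surface, if the arm or the gripper's body presses on something with over 40 N, if the wrist force passes 120 N, or if a joint passes its speed limit or range.

ROBOT

A 6-joint arm with a two-finger parallel gripper is mounted at the origin on the work surface; the furniture and walls round the work are solid. World frame = base frame: x ahead of the robot, y to its left, z up, the work surface at z = 0. Lengths are in m, angles in rad, forces in N, time in s.
With the tool pointing down it reaches from about 0.275 to 0.825 m from the base axis. Payload 4.9 kg.
Tool frame: the origin (TCP) lies at the very end of the fingers, on their centre line; the grasp point (between the pads) lies 19 mm behind it; z points along the fingers, y is the line along which they close (so a half turn about z gives the same grasp; the last joint's range is limited). The gripper opens to 85 mm and grips with 20 to 120 N. Pads are 22 mm wide; open, the fingers measure 114 mm over their backs; the gripper's body (76 mm by 85 mm) begins 54 mm behind the grasp point. The pads swing forward as they close: fully open they stand 13 mm farther back than shut.
Start: joints at [1.199, 0.326, -0.193, 1.052, 0, 1.437], TCP at [0.13, 0.535, 0.231] pointing down, gripper open.
Joint ranges: [-2.65, 2.65], [-0.97, 1.79], [-1.3, 1.35], [-1.93, 2.1], [-1.47, 1.37], [-3.14, 3.14]. Speed limits (rad/s): [2.57, 2.57, 3.14, 3.14, 3.14, 3.14].

INTERFACE

Orientations are given as a rotation vector (axis times angle).
In Python, from workcell import sense, grab_frame, sign_off, masks_of gives the robot as it stands.
- The arm moves only by the shell command python3 -m pendant 'ROWS' [FORCE]. ROWS is JSON, a list that holds one entry, the list of rows, each a list of 7 numbers: the closure, from 0 (fully open) to 1 (shut), then the shift along the tool's x, y, z in cm, then the turn, a rotation vector about the tool's x, y, z in degrees. In form: [[[gripper, tx, ty, tz, wx, wy, wz], ...]]. A call has 1 to 5 rows; each row shifts and turns the commanded pose from where the row before left it, along the tool's axes as they then stand; what a row does not reach is not made up. A row lasts 1/8 s, in which the tool goes at most 62.5 mm and 10.7 degrees, less where a joint would pass 70% of its speed; a pose out of reach is approached as far as the arm can. A call is refused whole if a number of a shift passes 6.25 or a number of a turn 10.7, either way. A call with a gripper value outside its range is refused whole. The fingers move at their own pace and stop on an object; FORCE is the grip in N (left out, the last holds). Time passes only in rows, so rows that do not move let the fingers close. It gives the time, the measured TCP pose, the force, the opening and the grip force at its end, in the units of the state.
- sense(): the state, without advancing time (a new reading comes with each control period).
- grab_frame(name): name is "scene" or "side" or "wrist"; returns a dict with "img" (480x640x3 uint8, blue, green, red), "depth" (480x640 float32, m along the optical axis (not along the pixel's ray), 0 where there is no reading), "K" (3x3 intrinsics, pixels), "R" (3x3) and "t" (3): a world point X has camera coordinates R X + t; the wrist camera has in their place "mount" (4x4, takes a point from camera to tool coordinates, whose origin is the TCP and whose axes are the flange's). Camera axes: x right, y down, z forward; pixel columns grow to the right and rows downward; lengths in m; the calibration is good to about 2 mm. The wrist camera is an equidistant fisheye: a pixel r from the principal point sees the ray r / f radians off the axis. A picture is of the moment at which its call begins: read the wrist's pose just before it.
- sign_off(): hands the job in; it is judged then, once.
Trained networks look in the newest picture that a camera, given by its name, has taken for a name from the list of things; names that differ only in an ending like _2 or _b are one class to them, and where a whole thing is asked for, a point or a joint stands for the part that bears it (a point fixed in the world has none). Each returns a list of dicts, best first, with "conf" (0 to 1); they miss things now and then, are a little off and sometimes report something else, mostly with a low value. They report only what shows in the picture. A call takes as long as a camera call. They do not tell look-alikes from the thing itself.
- masks_of(camera, target): "region" (480x640 bool, what is visible of it) and "extent" ([centre column, centre row, width, height] in pixels, round what is visible of it).
The state is a dict: "time": time; "joints": joint angles; "dq": joint speeds; "effort": joint torques, N m; "ee_pos": TCP position; "ee_rot": TCP orientation; "force": force on the tool from outside, world axes, zero at the start; "ft_torque": the same for the moment, N m; "grip_width": finger opening in m; "grip_force": force on a finger pad.
Only numpy, scipy, OpenCV 4.12 (cv2) and the standard library are available. Lean on these libraries where they do the work, as an engineer would, in place of code of your own. Each camera call takes 0.05 s, during which the arm holds its last target. There are 200 camera calls.

## Working session

There is one attempt and no reset: what is moved stays moved. The work goes in short steps, Python scripts to look and compute and a shell command to move; the robot and the scene stay as the last step left them, time stands still between calls to the robot, and variables do not carry over. Pictures are saved under pics/ and viewed, at most 10 in all, crops included, and the job is handed in when it is done.

```bash
ls; mkdir -p pics
python3 - <<'E'
from workcell import *
import cv2,numpy as np
s=sense(); print({k:np.round(v,3).tolist() for k,v in s.items()})
a=grab_frame("scene");b=grab_frame("side")
cv2.imwrite("pics/scene.png",a["img"]);cv2.imwrite("pics/side.png",b["img"])
for f in (a,b): print(f["K"].tolist(),(-f["R"].T@f["t"]).round(3), f["R"].round(3).tolist())
E
```

```text
pics
{'time': 0.0, 'joints': [1.199, 0.327, -0.194, 1.052, -0.0, 1.437], 'dq': [-0.001, 0.002, -0.001, 0.0, 0.001, -0.001], 'effort': [-0.002, -44.339, 26.244, 0.015, -0.0, 0.0], 'ee_pos': [0.129, 0.534, 0.231], 'ee_rot': [-0.373, -3.119, 0.003], 'force': [0.291, -0.011, 0.562], 'ft_torque': [0.032, -0.074, -0.019], 'grip_force': 0.0, 'grip_width': 0.085}
[[517.7390639872394, 0.0, 322.5085218514029], [0.0, 517.7390639872394, 236.67610329085994], [0.0, 0.0, 1.0]] [ 1.484 -0.659  1.005] [[0.588, 0.809, 0.018], [0.504, -0.349, -0.79], [-0.633, 0.474, -0.612]]
[[452.5038152072164, 0.0, 317.2833603299467], [0.0, 452.5038152072164, 241.59387700754408], [0.0, 0.0, 1.0]] [ 1.089 -0.431  1.209] [[0.654, 0.757, 0.002], [0.639, -0.551, -0.536], [-0.405, 0.352, -0.844]]
```

View pics/scene.png

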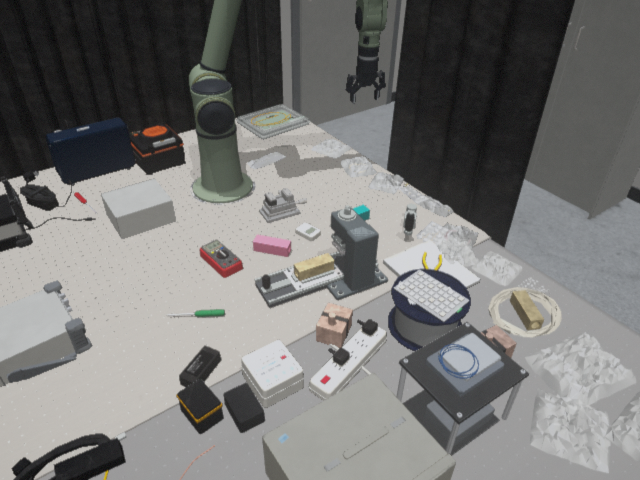

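View pics/side.png

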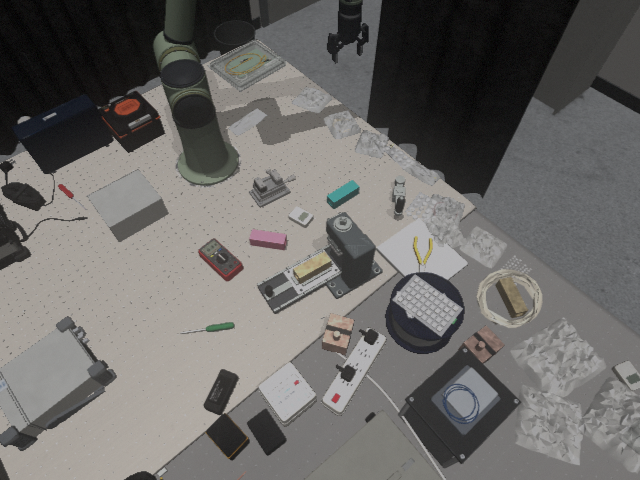

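The scene picture shows the press head at (350,225), the shuttle handle at (265,282), the block at (315,266) and the crank probably at (409,222). In the side view the crank is at (399,198) and the screw end at (343,223). Next I'll measure with the masks and depth.

```bash
cat > h.py <<'E'
from workcell import *
import cv2,numpy as np
def pts(f,m):
    v,u=np.nonzero(m&(f["depth"]>0)); z=f["depth"][v,u]; K=f["K"]
    c=np.stack([(u-K[0,2])/K[0,0]*z,(v-K[1,2])/K[1,1]*z,z],1)
    return (c-f["t"])@f["R"]
E
python3 - <<'E'
from h import *
for cam in ("scene","side"):
    f=grab_frame(cam)
    P={}
    for n in ["press","shuttle","shuttle_grip","block","screw","drive_end","crank","grip","timer","meter","heat_sink","driver"]:
        for d in masks_of(cam,n)[:2]:
            if d["conf"]<.3: continue
            p=pts(f,d["region"]); 
            if len(p)<5: continue
            print(cam,n,round(d["conf"],2),np.round(d["extent"]).astype(int),len(p),"med",np.median(p,0).round(3),"lo",np.percentile(p,3,0).round(3),"hi",np.percentile(p,97,0).round(3))
            P.setdefault(n,p)
    np.savez(f"{cam}.npz",**P)
f=grab_frame("side")["img"]
cv2.imwrite("pics/crop.png",np.hstack([cv2.resize(f[170:230,360:440],(400,300),interpolation=3),cv2.resize(f[205:305,255:385],(390,300),interpolation=3)]))
E
```

```text
scene press 0.6 [323 256 134 102] 4436 med [0.665 0.046 0.074] lo [ 0.534 -0.167  0.006] hi [0.713 0.123 0.197]
scene shuttle 0.94 [299 281  80  24] 795 med [ 0.586 -0.083  0.026] lo [ 0.545 -0.172  0.019] hi [0.632 0.034 0.066]
scene shuttle_grip 0.59 [301 279  80  27] 766 med [ 0.595 -0.082  0.026] lo [ 0.549 -0.171  0.02 ] hi [0.633 0.038 0.066]
scene block 0.69 [271 247  39  22] 642 med [ 0.421 -0.053  0.032] lo [ 0.373 -0.092 -0.   ] hi [ 0.462 -0.007  0.04 ]
scene block 0.67 [313 268  40  28] 735 med [ 0.599 -0.022  0.059] lo [ 0.566 -0.073  0.026] hi [0.613 0.037 0.066]
scene screw 0.59 [346 213  14  14] 143 med [0.608 0.076 0.2  ] lo [0.588 0.06  0.195] hi [0.624 0.096 0.221]
scene drive_end 0.43 [346 212  18  13] 145 med [0.608 0.075 0.2  ] lo [0.588 0.06  0.194] hi [0.624 0.095 0.221]
scene drive_end 0.39 [313 268  41  26] 713 med [ 0.599 -0.023  0.06 ] lo [ 0.567 -0.073  0.029] hi [0.613 0.032 0.066]
scene crank 0.64 [410 220  16  32] 312 med [0.605 0.33  0.045] lo [0.518 0.315 0.007] hi [0.621 0.43  0.101]
scene grip 0.49 [410 224   8  20] 143 med [0.612 0.323 0.073] lo [
[... 1518 characters left out ...]
35 0.102]
side grip 0.44 [400 206   8  10] 88 med [0.613 0.323 0.082] lo [0.6   0.318 0.048] hi [0.621 0.33  0.102]
side timer 0.71 [301 218  26  22] 345 med [0.409 0.09  0.016] lo [ 0.37   0.064 -0.   ] hi [0.441 0.121 0.021]
side timer 0.35 [339 334  30  45] 940 med [ 0.793 -0.101  0.059] lo [ 0.749 -0.14   0.01 ] hi [ 0.831 -0.054  0.088]
side heat_sink 0.84 [339 333  32  44] 988 med [ 0.793 -0.101  0.059] lo [ 0.75  -0.14   0.003] hi [ 0.832 -0.048  0.087]
side heat_sink 0.57 [302 276  79  51] 946 med [ 0.586 -0.07   0.026] lo [ 0.543 -0.168  0.02 ] hi [0.635 0.044 0.067]
side driver 0.49 [219 330  32  12] 164 med [ 0.55  -0.325  0.016] lo [ 0.527 -0.354  0.006] hi [ 0.57  -0.293  0.02 ]
```

View pics/crop.png

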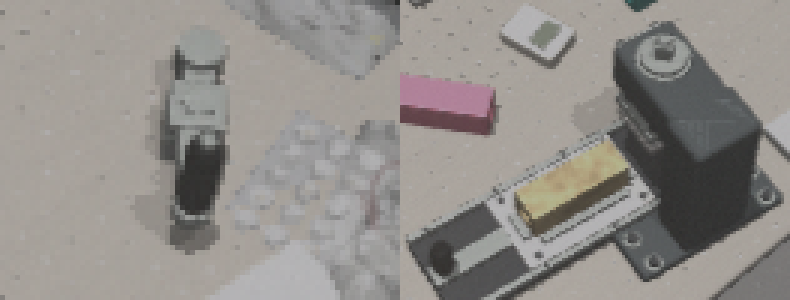

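The crop shows the crank with its counterweight at (200,50), the hub at (195,105) and the grip at (200,170), so the grip points toward +x, −y. The square screw end is on its collar at (662,50) and the handle is at (440,258). Now I'll fit positions.

Run:
```python
from h import *
A=[]
for cam in("scene","side"):
    f=grab_frame(cam); full=pts(f,np.ones((480,640),bool)); A.append(full)
    def sel(c,r,z0,z1):
        q=full[(np.hypot(full[:,0]-c[0],full[:,1]-c[1])<r)&(full[:,2]>z0)&(full[:,2]<z1)]; return q
    def show(n,q):
        (c,s,a)=cv2.minAreaRect(q[:,:2].astype(np.float32)*1000); print(cam,n,len(q),"mean",q.mean(0).round(4),"rect",np.round(c,1),np.round(s,1),round(a,1),"circ",np.round(cv2.minEnclosingCircle(q[:,:2].astype(np.float32)*1000)[0],1))
    show("collar",sel((.605,.08),.03,.196,.206))
    show("tip",sel((.605,.08),.02,.212,.24))
    show("head",sel((.63,.08),.15,.186,.1945))
    show("handle",sel((.555,-.16),.03,.064,.08))
    show("handleall",sel((.555,-.16),.03,.035,.08))
    show("block",sel((.59,-.02),.07,.0605,.07))
    show("griptop",sel((.611,.328),.03,.094,.115))
    show("gripall",sel((.611,.328),.03,.05,.115))
    show("hub",sel((.553,.385),.029,.036,.05))
    show("cw",sel((.52,.425),.025,.02,.06))
w=grab_frame("wrist"); print(w["K"],w["mount"].round(4).tolist(),(w["depth"]>0).mean(),w["img"].shape)
```

```text
scene collar 102 mean [0.6066 0.0764 0.1996] rect [602.9  77.4] [44.4 39.7] 48.3 circ [603.4  76.1]
scene tip 34 mean [0.6057 0.0783 0.2179] rect [602.6  80.9] [15.4 23.7] 38.9 circ [603.4  81.6]
scene head 652 mean [0.6573 0.0682 0.1905] rect [639.1  75. ] [ 74.5 146.7] 80.9 circ [641.   71.3]
scene handle 38 mean [ 0.5712 -0.1632  0.0684] rect [ 569.8 -163.5] [18.3 21.3] 28.8 circ [ 571.5 -162.1]
scene handleall 98 mean [ 0.5732 -0.165   0.0571] rect [ 570.2 -163.6] [19.7 22.5] 23.5 circ [ 571.1 -162.7]
scene block 334 mean [ 0.5897 -0.0195  0.0633] rect [589. -18.] [111.9  43.1] 80.2 circ [593.2 -18.4]
scene griptop 35 mean [0.6105 0.3259 0.0999] rect [609.3 327.1] [21.3 18.4] 27.0 circ [608.7 327.2]
scene gripall 137 mean [0.6118 0.3238 0.079 ] rect [611.4 323.1] [25.4 26.6] 35.9 circ [609.6 324.6]
scene hub 28 mean [0.5494 0.3962 0.0388] rect [551.  392.4] [37.1 41.3] 39.2 circ [553.6 389.8]
scene cw 75 mean [0.5255 0.4216 0.0406] rect [522.2 423.1] [35.9 32.1] 0.8 circ [520.3 422.9]
side collar 127 mean [0.6063 0.0792 0.1997] rect [604.9  79.9] [41.8 46.4] 26.4 circ [603.9  80.
[... 485 characters left out ...]
] 81.7 circ [589.7 -15.4]
side griptop 38 mean [0.6093 0.3291 0.0998] rect [608.8 329.3] [18.9 23.6] 1.4 circ [607.7 330. ]
side gripall 114 mean [0.6112 0.3263 0.0823] rect [609.7 330.8] [26.4 25.7] 52.9 circ [608.  330.2]
side hub 101 mean [0.554  0.3911 0.0403] rect [553.9 389.5] [43.6 43.8] 73.4 circ [552.3 385.8]
side cw 92 mean [0.5257 0.4228 0.0405] rect [524.7 424.5] [31.1 37.7] 59.0 circ [525.9 424.8]
[[371.64829954   0.         319.98507473]
 [  0.         371.64829954 240.10036785]
 [  0.           0.           1.        ]] [[0.0005, -0.9465, -0.3227, 0.0839], [1.0, 0.0006, -0.0002, 0.0002], [0.0004, -0.3227, 0.9465, -0.1422], [0.0, 0.0, 0.0, 1.0]] 0.9959537760416667 (480, 640, 3)
```

```bash
cat >> h.py <<'E'
from scipy.spatial.transform import Rotation as Ro
def togo(x,y,z,yaw):
    s=sense(); R=Ro.from_rotvec(s["ee_rot"]); p=np.array(s["ee_pos"])
    c,sn=np.cos(np.radians(yaw)),np.sin(np.radians(yaw))
    T=Ro.from_matrix(np.array([[-sn*-1*-1*-1,c,0],[-c,sn,0],[0,0,-1]]).T)  # cols: x=(sn,-c,0) y=(c,sn,0) z down
    w=(R.inv()*T).as_rotvec(degrees=True)
    print("t",round(s["time"],2),"pos",p.round(4),"F",np.round(s["force"],1),"gw",round(s["grip_width"],4),"| turn",w.round(2),"shift cm (present axes)",(R.inv().apply(np.array([x,y,z])-p)*100).round(2),"(target axes)",(T.inv().apply(np.array([x,y,z])-p)*100).round(2))
E
sed -i 's/\[\[-sn\*-1\*-1\*-1,c,0\],\[-c,sn,0\],\[0,0,-1\]\]).T)/[[sn,-c,0],[c,sn,0],[0,0,-1]]).T)/' h.py
python3 -c "
from h import *
togo(.570,-.161,.037,82)"
python3 -m pendant '[[[0,0,0,0,0,0,-5.7],[0,0,0,0,0,0,0]]]'
python3 -c "
from h import *
togo(.570,-.161,.037,82)"
```

```text
time: 1.85
ee_pos: [0.1296, 0.5345, 0.2313]
ee_rot: [0.219, 3.134, -0.0]
force: [-0.7, 0.3, 0.4]
grip_width: 0.0856
grip_force: 0.0Traceback (most recent call last):
  File "<string>", line 3, in <module>
    togo(.570,-.161,.037,82)
    ~~~~^^^^^^^^^^^^^^^^^^^^
  File "h.py", line 11, in togo
    T=Ro.from_matrix(np.array([[sn,-c,0],[c,sn,0],[0,0,-1]]).T)  # cols: x=(sn,-c,0) y=(c,sn,0) z down
  File "scipy/spatial/transform/_rotation.pyx", line 1143, in scipy.spatial.transform._rotation.Rotation.from_matrix
ValueError: Non-positive determinant (left-handed or null coordinate frame) in rotation matrix 0: [[ 0.99026807  0.1391731   0.        ]
 [-0.1391731   0.99026807  0.        ]
 [ 0.          0.         -1.        ]].
Traceback (most recent call last):
  File "h.py", line 11, in togo
    T=Ro.from_matrix(np.array([[sn,-c,0],[c,sn,0],[0,0,-1]]).T)  # cols: x=(sn,-c,0) y=(c,sn,0) z down
  File "scipy/spatial/transform/_rotation.pyx", line 1143, in scipy.spatial.transform._rotation.Rotation.from_matrix
ValueError: Non-positive determinant (left-handed or null coordinate frame) in rotation matrix 0: [[ 0.99026807  0.1391731   0.        ]
 [-0.1391731   0.99026807  0.        ]
 [ 0.          0.         -1.        ]].
```

```bash
sed -i 's/\[\[sn,-c,0\],/[[-sn,c,0],/; s/x=(sn,-c,0)/x=(-sn,c,0)/' h.py
python3 -m pendant '[[[0,-3.55,-4.18,0,0,0,0],[0,-3.55,-4.18,0,0,0,0],[0,-3.55,-4.18,0,0,0,0],[0,-3.55,-4.18,0,0,0,0],[0,-3.55,-4.18,0,0,0,0]]]' >/dev/null
python3 -m pendant '[[[0,-3.55,-4.18,0,0,0,0],[0,-3.55,-4.18,0,0,0,0],[0,-3.55,-4.18,0,0,0,0],[0,-3.55,-4.18,0,0,0,0],[0,-3.55,-4.18,0,0,0,0]]]' >/dev/null
python3 -m pendant '[[[0,-3.55,-4.18,0,0,0,0],[0,-3.55,-4.18,0,0,0,0],[0,-3.55,-4.18,2,0,0,0],[0,-3.55,-4.18,3,0,0,0],[0,-3.55,-4.18,3,0,0,0]]]'
python3 -c "
from h import *
togo(.570,-.161,.037,82)"
```

```text
time: 3.72
ee_pos: [0.5716, -0.1617, 0.1507]
ee_rot: [0.22, 3.133, -0.0]
force: [0.1, 0.7, 1.2]
grip_width: 0.0855
grip_force: 0.0
t 3.73 pos [ 0.5716 -0.1617  0.1507] F [0.1 0.7 1.2] gw 0.0855 | turn [-0.    0.06 -0.05] shift cm (present axes) [ 0.18  0.05 11.37] (target axes) [ 0.17  0.05 11.37]
```

```bash
python3 -m pendant '[[[0,0.1,0,4,0,0,0],[0,0,0,4,0,0,0],[0,0,0,3.2,0,0,0],[1,0,0,0,0,0,0],[1,0,0,0,0,0,0]]]' 30 >/dev/null
python3 -m pendant '[[[1,0,0,0,0,0,0],[1,0,0,0,0,0,0],[1,0,0,0,0,0,0]]]'
python3 -c "
from h import *
togo(.570,-.161,.037,82)"
```

```text
time: 4.72
ee_pos: [0.5709, -0.1595, 0.0411]
ee_rot: [0.216, 3.131, 0.001]
force: [0.3, 3.2, 6.6]
grip_width: 0.0211
grip_force: 29.6
t 4.72 pos [ 0.5709 -0.1595  0.0411] F [0.3 3.2 6.6] gw 0.0211 | turn [0.04 0.18 0.1 ] shift cm (present axes) [ 0.07 -0.16  0.41] (target axes) [ 0.07 -0.16  0.41]
```

```bash
python3 -m pendant '[[[1,0,0.4,0,0,0,0],[1,0,0.8,0,0,0,0],[1,0,1.2,0,0,0,0],[1,0,1.4,0,0,0,0],[1,0,1.4,0,0,0,0]]]' |grep -E "pos|^force"
python3 -m pendant '[[[1,0,1.4,0,0,0,0],[1,0,1.2,0,0,0,0],[1,0,0.9,0,0,0,0],[1,0,0.6,0,0,0,0],[1,0,0.4,0,0,0,0]]]'|grep -E "pos|^force"
python3 -m pendant '[[[1,0,0.3,0,0,0,0],[1,0,0.2,0,0,0,0],[1,0,0,0,0,0,0]]]'
python3 -c "
from h import *
togo(.584,-.0625,.037,82)"
```

```text
ee_pos: [0.578, -0.1093, 0.0411]
force: [-0.8, -2.5, 5.8]
ee_pos: [0.5844, -0.0645, 0.0411]
force: [-0.5, -0.6, 5.8]
time: 6.35
ee_pos: [0.5849, -0.0604, 0.0411]
ee_rot: [0.218, 3.131, -0.006]
force: [-1.1, -3.2, 6.2]
grip_width: 0.021
grip_force: 29.6
t 6.35 pos [ 0.5849 -0.0604  0.0411] F [-1.1 -3.2  6.2] gw 0.021 | turn [-0.2   0.19  0.03] shift cm (present axes) [ 0.07 -0.22  0.41] (target axes) [ 0.06 -0.22  0.41]
```

```bash
for i in 1; do python3 -m pendant '[[[1,0,0.2,0,0,0,0],[1,0,0,0,0,0,0]]]'|grep -E "pos|^force";python3 -m pendant '[[[1,0,0.2,0,0,0,0],[1,0,0,0,0,0,0]]]'|grep -E "pos|^force"; done
```

```text
ee_pos: [0.5849, -0.0605, 0.0411]
force: [-2.1, -8.8, 5.1]
ee_pos: [0.585, -0.0604, 0.0411]
force: [-2.6, -15.8, 5.9]
```

```bash
python3 -m pendant '[[[0,0,-0.35,0,0,0,0],[0,0,0,0,0,0,0],[0,0,0,0,0,0,0],[0,0,0,-3,0,0,0],[0,0,0,-5,0,0,0]]]'|grep -E "pos|^force"
python3 -m pendant '[[[0,0,0,-6,0,0,0],[0,0,0,-6,0,0,0],[0,0,2,-5,0,0,0],[0,0,5,-4,0,0,0],[0,0,5,-1,0,0,0]]]' >/dev/null
python3 -m pendant '[[[0,0,2.3,0,0,0,0],[0,0,0,0,0,0,0]]]' >/dev/null
cat > look.py <<'E'
from h import *
import sys
def wpts(f,s):
    v,u=np.mgrid[:480,:640]; K=f["K"]; z=f["depth"]
    x=(u-K[0,2])/K[0,0]; y=(v-K[1,2])/K[1,1]; r=np.hypot(x,y)+1e-9; t=np.tan(np.minimum(r,1.5))/r
    c=np.stack([x*t*z,y*t*z,z,np.ones_like(z)],-1)@f["mount"].T
    return Ro.from_rotvec(s["ee_rot"]).apply(c[...,:3].reshape(-1,3)).reshape(480,640,3)+s["ee_pos"]
def look(name):
    s=sense(); f=grab_frame("wrist"); cv2.imwrite(f"pics/{name}.png",f["img"]); W=wpts(f,s); np.savez(name,W=W,img=f["img"],rot=s["ee_rot"],pos=s["ee_pos"]); return f,s,W
E
python3 - <<'E'
from look import *
togo(.604,.08,.34,82)
f,s,W=look("top1")
m=(W[...,2]>.197)&(W[...,2]<.204)&(np.hypot(W[...,0]-.604,W[...,1]-.08)<.04)
print("collar",m.sum(),W[m].mean(0),cv2.minEnclosingCircle(W[m][:,:2].astype(np.float32)*1000))
m=(W[...,2]>.210)&(W[...,2]<.23)&(np.hypot(W[...,0]-.604,W[...,1]-.08)<.02)
print("sq",m.sum(),W[m].mean(0),cv2.minAreaRect(W[m][:,:2].astype(np.float32)*1000))
v,u=np.nonzero(m); print(u.min(),u.max(),v.min(),v.max())
cu,cv=int(u.mean()),int(v.mean()); cv2.imwrite("pics/top1c.png",np.hstack([cv2.resize(f["img"][cv-40:cv+40,cu-40:cu+40],(400,400),interpolation=2),cv2.resize(f["img"],(400,300))[np.clip(np.arange(400),0,299)]]))
E
```

```text
ee_pos: [0.5819, -0.0574, 0.1183]
force: [0.4, -0.1, 0.3]
t 8.35 pos [0.603  0.0843 0.3382] F [-0.1 -0.6 -0.3] gw 0.0853 | turn [ 0.   -0.01  0.28] shift cm (present axes) [-0.15 -0.41 -0.18] (target axes) [-0.16 -0.41 -0.18]
collar 1710 [0.60017566 0.08391722 0.19963935] ((602.0960083007812, 83.7469253540039), 22.335268020629883)
sq 506 [0.60080481 0.08403029 0.21925685] ((602.287841796875, 83.781982421875), (16.460159301757812, 16.43450164794922), 43.06875991821289)
305 333 216 245
```

View pics/top1c.png

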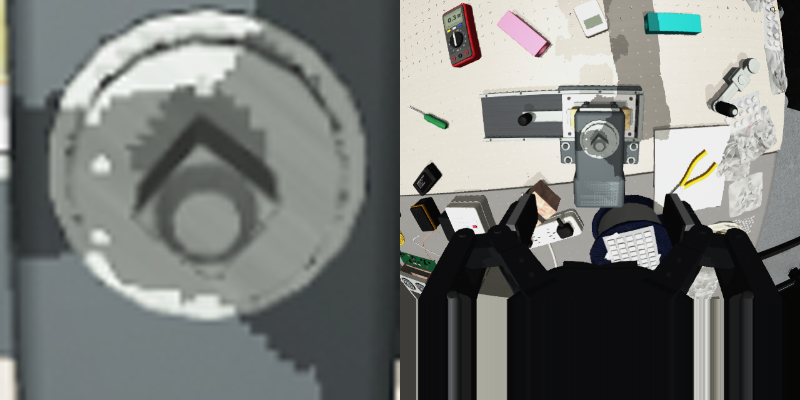

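The square end is fully visible (diagonal upright at (205,205) in the crop) and the shuttle looks home, with the crank at upper right. The crank's present yaw nearly matches the square. I'll check the crank position from this frame and try reading the pad from the fixed cameras.

Run:
```python
from look import *
W=np.load("top1.npz")["W"]
def reg(c,r,a,b): return W[(np.hypot(W[...,0]-c[0],W[...,1]-c[1])<r)&(W[...,2]>a)&(W[...,2]<b)]
for n,c,r,a,b in(("griptop",(.608,.330),.03,.097,.115),("cw",(.525,.425),.024,.03,.06),("hub",(.554,.390),.03,.037,.05)):
    q=reg(c,r,a,b)
    if len(q)>4: print(n,len(q),q.mean(0).round(4),cv2.minEnclosingCircle(q[:,:2].astype(np.float32)*1000),cv2.minAreaRect(q[:,:2].astype(np.float32)*1000))
o=np.array([.6025,.082]); ex=np.array([.990,-.139]); ey=np.array([.139,.990])
for cam in("scene","side"):
    f=grab_frame(cam); p=pts(f,np.ones((480,640),bool)); l=np.stack([(p[:,:2]-o)@ex,(p[:,:2]-o)@ey,p[:,2]],1)*1000
    m=(abs(l[:,0])<36)&(l[:,1]>-40)&(l[:,1]<30)&(l[:,2]>60)&(l[:,2]<140)
    l=l[m]; print(cam,len(l))
    for z in range(60,140,4):
        k=l[(l[:,2]>=z)&(l[:,2]<z+4)]
        if len(k): print(z,len(k),"x",k[:,0].min().round(),k[:,0].max().round(),"y",k[:,1].min().round(),np.median(k[:,1]).round(),k[:,1].max().round())
```

```text
griptop 238 [0.6058 0.3309 0.101 ] ((606.2283935546875, 332.2483215332031), 11.553058624267578) ((605.8641357421875, 331.9598083496094), (21.861751556396484, 22.316673278808594), 26.1993408203125)
cw 559 [0.5239 0.4223 0.0415] ((527.0043334960938, 425.0756530761719), 22.551658630371094) ((526.7717895507812, 424.02294921875), (34.12150573730469, 43.735652923583984), 51.36545181274414)
hub 755 [0.5533 0.3909 0.0398] ((554.47802734375, 390.2287902832031), 29.830902099609375) ((554.899169921875, 390.7546081542969), (38.887847900390625, 59.36342239379883), 41.546627044677734)
scene 255
60 50 x -19.0 24.0 y -39.0 -25.0 -7.0
64 22 x -17.0 22.0 y -38.0 -27.0 -16.0
68 1 x 15.0 15.0 y -21.0 -21.0 -21.0
80 3 x -15.0 27.0 y -29.0 -28.0 -19.0
84 13 x -29.0 29.0 y -31.0 -29.0 -24.0
88 14 x -22.0 31.0 y -30.0 -27.0 -19.0
92 28 x -27.0 28.0 y -33.0 -28.0 -19.0
96 11 x -22.0 28.0 y -28.0 -26.0 -18.0
104 6 x -20.0 22.0 y -32.0 -31.0 -29.0
108 14 x -26.0 32.0 y -33.0 -31.0 -25.0
112 18 x -29.0 34.0 y -33.0 -32.0 -22.0
116 56 x -27.0 34.0 y -34.0 -28.0 -19.0
120 14 x -27.0 28.0 y -32.0 -26.0 -21.0
124 2 x 23.0 30.0 y -26.0 -26.0 -25.0
136 3 x -24.0 -6.0 y -32.0 -32.0 -31.0
side 196
60 43 x -18.0 19.0 y -40.0 -29.0 -9.0
64 26 x -18.0 17.0 y -39.0 -32.0 -22.0
68 3 x -9.0 18.0 y -33.0 -31.0 -22.0
80 1 x -11.0 -11.0 y -26.0 -26.0 -26.0
84 9 x -25.0 28.0 y -28.0 -27.0 -14.0
88 15 x -28.0 30.0 y -29.0 -24.0 -14.0
92 21 x -21.0 31.0 y -29.0 -26.0 -14.0
96 2 x 8.0 13.0 y -28.0 -28.0 -28.0
104 3 x -2.0 30.0 y -29.0 -29.0 -23.0
108 10 x -29.0 31.0 y -30.0 -29.0 -20.0
112 15 x -22.0 32.0 y -31.0 -28.0 -23.0
116 33 x -28.0 32.0 y -31.0 -27.0 -23.0
120 15 x -26.0 31.0 y -30.0 -25.0 -23.0
```

```bash
python3 -m pendant '[[[0,1.5,4.93,0,0,0,0],[0,1.5,4.93,0,0,0,0],[0,1.5,4.93,1,0,0,0],[0,1.5,4.93,3,0,0,0],[0,1.5,4.93,3,0,0,0]]]' >/dev/null
python3 -m pendant '[[[0,1.5,4.93,3,0,0,0],[0,0,0,2,0,0,10.1],[0,0,0,2,0,0,10.1],[0,0,0,2,0,0,10.1],[0,0,0,1.5,0,0,10.1]]]' >/dev/null
python3 -m pendant '[[[0,0,0,0,0,0,0]]]' >/dev/null
python3 - <<'E'
from look import *
togo(.555,.390,.008,41.5)
f,s,W=look("crank1")
def reg(c,r,a,b): return W[(np.hypot(W[...,0]-c[0],W[...,1]-c[1])<r)&(W[...,2]>a)&(W[...,2]<b)]
for n,c,r,a,b in(("griptop",(.608,.330),.03,.097,.115),("cw",(.525,.425),.024,.03,.06),("hub",(.554,.390),.03,.0385,.05)):
    q=reg(c,r,a,b)
    if len(q)>4: print(n,len(q),q.mean(0).round(4),cv2.minEnclosingCircle(q[:,:2].astype(np.float32)*1000),cv2.minAreaRect(q[:,:2].astype(np.float32)*1000))
E
```

```text
t 9.88 pos [0.5545 0.3859 0.1618] F [1.1 0.  0.3] gw 0.0854 | turn [-0.19 -0.03  0.19] shift cm (present axes) [ 0.26  0.37 15.37] (target axes) [ 0.27  0.31 15.38]
griptop 712 [0.6045 0.3355 0.1012] ((605.881591796875, 334.00830078125), 11.606733322143555) ((605.749755859375, 334.1055603027344), (22.30497932434082, 22.57701301574707), 83.87903594970703)
cw 2238 [0.5247 0.4258 0.0429] ((525.591064453125, 424.2466125488281), 23.091777801513672) ((525.781494140625, 424.4937438964844), (32.5755615234375, 46.061954498291016), 42.28376770019531)
hub 2432 [0.5519 0.3952 0.0404] ((554.8221435546875, 390.36663818359375), 29.566631317138672) ((555.5044555664062, 391.2486572265625), (37.49991989135742, 58.67498779296875), 42.24207305908203)
```

View pics/crank1.png

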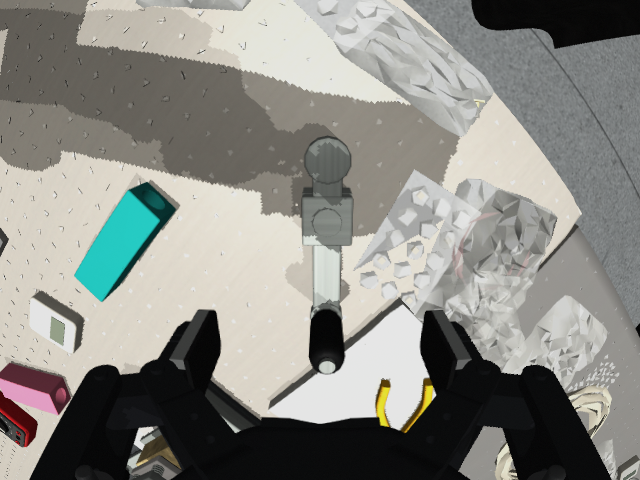

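The wrist view shows the hub at (327,217), the counterweight at (327,160) and the grip top at (327,365). The crank's arm lies along the image vertical, aligned with the tool.

Run:
```python
from look import *
W=np.load("crank1.npz")["W"].reshape(-1,3)
for yaw in(-47.8,-48.5):
    a=np.radians(yaw); ex=np.array([np.cos(a),np.sin(a)]); ey=np.array([-ex[1],ex[0]])
    d=(W[:,:2]-[.5525,.393])*1000; u,v=d@ex,d@ey
    m=(abs(u)<27)&(abs(v)<24)&(W[:,2]>.037)&(W[:,2]<.046)
    k=m&(abs(v)>13); print(yaw,k.sum(),"u",np.percentile(u[k],[1,99]).round(1),"v",np.percentile(v[m&(abs(u)<12)],[1,99]).round(1))
    g=(abs(u-82)<25)&(abs(v)<25)&(W[:,2]>.098); print("grip u,v",np.percentile(u[g],[1,99]).round(1),np.percentile(v[g],[1,99]).round(1))
    g=(u<-30)&(u>-70)&(abs(v)<25)&(W[:,2]>.036); print("cw u,v",np.percentile(u[g],[1,99]).round(1),np.percentile(v[g],[1,99]).round(1))
```

```text
-47.8 773 u [-20.4  16.8] v [-17.3  19.7]
grip u,v [69.4 89.9] [-10.   10.5]
cw u,v [-63.3 -30.3] [-14.1  16.8]
-48.5 753 u [-20.4  16.8] v [-17.3  19.6]
grip u,v [69.4 89.9] [-8.9 11.5]
cw u,v [-63.3 -30.4] [-14.7  16.2]
```

```bash
python3 -c "
from h import *
togo(.5523,.395,.006,42.2)"
python3 -m pendant '[[[0,0.84,0.45,3,0,0,-0.5],[0,0,0,4,0,0,0],[0,0,0,4,0,0,0],[0,0,0,2,0,0,0],[0,0,0,0,0,0,0]]]' >/dev/null
python3 -c "
from h import *
togo(.5523,.395,.006,42.2)"
```

```text
t 9.93 pos [0.555  0.3864 0.1629] F [ 0.2 -0.2 -0.6] gw 0.0855 | turn [-0.08 -0.01 -0.44] shift cm (present axes) [ 0.82  0.4  15.69] (target axes) [ 0.82  0.38 15.69]
t 10.55 pos [0.5522 0.3962 0.0326] F [ 0.4 -0.1  0.3] gw 0.0852 | turn [-0.12 -0.03  0.01] shift cm (present axes) [-0.1  -0.07  2.66] (target axes) [-0.1  -0.07  2.66]
```

```bash
python3 -m pendant '[[[0,-0.1,-0.07,2.6,0,0,0],[0,0,0,0,0,0,0],[1,0,0,0,0,0,0],[1,0,0,0,0,0,0],[1,0,0,0,0,0,0]]]' 60
python3 -m pendant '[[[1,0,0,0,0,0,0],[1,0,0,0,0,0,0]]]'
```

```text
time: 11.18
ee_pos: [0.5533, 0.3959, 0.0088]
ee_rot: [1.273, 2.871, 0.001]
force: [0.1, 0.6, 4.7]
grip_width: 0.0372
grip_force: 61.8
time: 11.42
ee_pos: [0.5533, 0.3959, 0.0088]
ee_rot: [1.273, 2.871, 0.001]
force: [0.2, -0.7, 5.8]
grip_width: 0.0367
grip_force: 62.1
```

```bash
python3 -m pendant '[[[1,0,0,-3,0,0,0],[1,0,0,-5.5,0,0,0],[1,0,0,-5.5,0,0,0],[1,0,0,-5.5,0,0,0],[1,0,0,-5.5,0,0,-0.9]]]' 
python3 -m pendant '[[[1,-3.78,-2.48,0,0,0,0],[1,-3.78,-2.48,0,0,0,0],[1,-3.78,-2.48,0,0,0,0],[1,-3.78,-2.48,0,0,0,0],[1,-3.78,-2.48,0,0,0,0]]]' >/dev/null
python3 -m pendant '[[[1,-3.78,-2.48,0,0,0,0],[1,-2.5,-1.7,0,0,0,0],[1,-1.28,-0.7,0,0,0,0],[1,0,0,0,0,0,0]]]'
python3 - <<'E'
from look import *
togo(.602,.0835,.260,43.07)
f,s,W=look("hold")
R=Ro.from_rotvec(s["ee_rot"]); L=R.inv().apply(W.reshape(-1,3)-s["ee_pos"])*1000
# crank in tool frame: x_tool = -crank x
z=L[:,2]; 
m=(abs(L[:,0])<27)&(abs(L[:,1])<24)&(z<-24)&(z>-45)
print(m.sum(), np.percentile(z[m],[5,50,95]))
k=m&(abs(L[:,1])>12); print("hub x",np.percentile(L[k,0],[1,99]),"y",np.percentile(L[m,1],[1,99]))
g=(abs(L[:,0]+82)<25)&(abs(L[:,1])<25)&(z<-85)&(z>-115); print("grip",g.sum(),L[g].mean(0) if g.any() else "")
c=(abs(L[:,0]-46)<25)&(abs(L[:,1])<25)&(z<-24)&(z>-50); print("cw",c.sum(),np.percentile(L[c],[1,50,99],axis=0).round(1) if c.any() else "")
c=c&(L[:,0]>30); d=L[c]; print(np.polyfit(d[:,0],d[:,2],1),np.polyfit(d[:,1],d[:,2],1))
print(cv2.minAreaRect(d[:,:2].astype(np.float32)))
E
```

```text
time: 12.05
ee_pos: [0.5518, 0.3952, 0.2579]
ee_rot: [-1.249, -2.881, 0.003]
force: [0.4, 0.4, -6.1]
grip_width: 0.0369
grip_force: 62.0
time: 13.18
ee_pos: [0.607, 0.084, 0.2567]
ee_rot: [-1.252, -2.88, -0.0]
force: [-0.5, 0.2, -6.0]
grip_width: 0.0372
grip_force: 61.9
t 13.18 pos [0.607  0.084  0.2567] F [-0.5  0.2 -6. ] gw 0.0372 | turn [-0.03 -0.08 -0.06] shift cm (present axes) [ 0.3  -0.41 -0.33] (target axes) [ 0.3  -0.41 -0.33]
12308 [-38.42568898 -30.99261786 -28.18568112]
hub x [-17.47626653  19.06265238] y [-22.53319605  22.57459461]
grip 0 
cw 9984 [[ 21.7 -15.3 -37.2]
 [ 46.4  -0.3 -35.7]
 [ 62.2  15.  -26.4]]
[  0.07070372 -38.81255833] [ 9.97070387e-04 -3.54287908e+01]
((46.51404571533203, -0.17230224609375), (33.0338134765625, 32.97898483276367), 87.89479064941406)
```

View pics/hold.png

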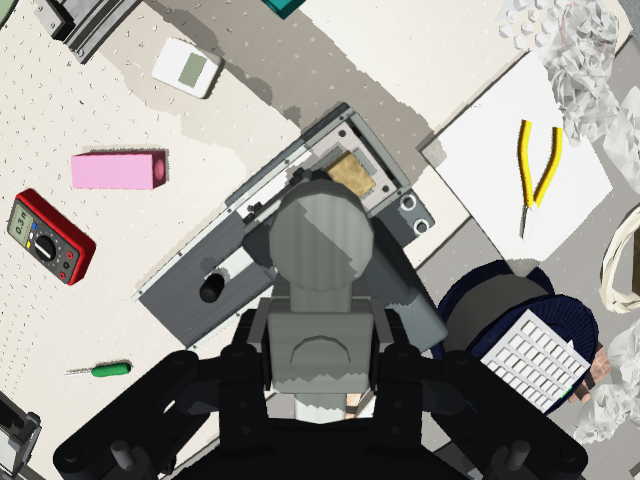

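```bash
python3 - <<'E'
from look import *
d=np.load("hold.npz"); L=Ro.from_rotvec(d["rot"]).inv().apply(d["W"].reshape(-1,3)-d["pos"])*1000
m=(abs(L[:,0])<14)&(abs(L[:,1])<14)&(L[:,2]<-28)&(L[:,2]>-36)
A=np.c_[L[m,:2],np.ones(m.sum())]; print(np.linalg.lstsq(A,L[m,2],rcond=None)[0])
E
python3 -m pendant '[[[1,0.24,-0.41,0.6,0,0,0],[1,0,0,1,0,0,0],[1,0,0,0.4,0,0,0],[1,0,0,0.2,0,0,0],[1,0,0,0,0,0,0]]]' |grep -E "pos|force"
python3 -m pendant '[[[1,0,0,0.3,0,0,0],[1,0,0,0.3,0,0,0],[1,0,0,0,0,0,0]]]' |grep -E "pos|force"
```

```text
[ 2.29545781e-02  7.13079327e-03 -3.24192021e+01]
ee_pos: [0.6026, 0.0834, 0.2352]
force: [1.2, 0.2, -4.5]
grip_force: 62.0
ee_pos: [0.6024, 0.0833, 0.229]
force: [-0.1, 0.6, -5.5]
grip_force: 62.0
```

```bash
python3 -m pendant '[[[1,0,0,0.3,0,0,0],[1,0,0,0.2,0,0,0],[1,0,0,0,0,0,0]]]' |grep -E "pos|^force"
python3 -m pendant '[[[1,0,0,0.3,0,0,0],[1,0,0,0.3,0,0,0],[1,0,0,0,0,0,0]]]' |grep -E "pos|^force|tor"
```

```text
ee_pos: [0.6024, 0.0833, 0.224]
force: [-0.3, -0.0, -5.8]
ee_pos: [0.6024, 0.0833, 0.2179]
force: [-1.4, 0.8, -5.6]
```

```bash
python3 -m pendant '[[[1,0,0,0.3,0,0,0],[1,0,0,0.3,0,0,0],[1,0,0,0,0,0,0]]]' |grep -E "pos|^force"
python3 -m pendant '[[[1,0,0,0.2,0,0,0],[1,0,0,0.1,0,0,0],[1,0,0,0,0,0,0]]]' |grep -E "pos|^force|tor"
```

```text
ee_pos: [0.6024, 0.0833, 0.2119]
force: [0.3, -0.3, -5.8]
ee_pos: [0.6026, 0.0833, 0.2093]
force: [0.5, -0.6, -6.0]
```

```bash
python3 -m pendant '[[[1,0,0,0.1,0,0,0],[1,0,0,0.1,0,0,0],[1,0,0,0,0,0,0]]]' |grep -E "pos|^force"
```

```text
ee_pos: [0.6028, 0.0834, 0.2087]
force: [-5.0, -0.4, 6.2]
```

```bash
python3 -m pendant '[[[0,0,0,0,0,0,0],[0,0,0,0,0,0,0],[0,0,0,0,0,0,0],[0,0,0,-3,0,0,0],[0,0,0,-5,0,0,0]]]' |grep -E "pos|^force"
python3 -m pendant '[[[0,0,0,-4,0,0,0],[0,-3,0,0,0,0,0],[0,-3,0,0,0,0,0],[0,-2.1,0,0,0,0,0],[0,0,0,0,0,0,0]]]' |grep -E "pos|^force"
python3 - <<'E'
from look import *
togo(.658,.0236,.262,43.07)
f,s,W=look("gr")
R=Ro.from_rotvec(s["ee_rot"]); L=R.inv().apply(W.reshape(-1,3)-s["ee_pos"])*1000; z=W.reshape(-1,3)[:,2]
g=(abs(L[:,0])<30)&(abs(L[:,1])<25)&(z>.295)&(z<.310); print("grip",g.sum(),cv2.minEnclosingCircle(L[g,:2].astype(np.float32)),np.median(z[g]))
c=(abs(L[:,0]-128)<21)&(abs(L[:,1])<30)&(z>.225)&(z<.25); print("cw",c.sum(),cv2.minAreaRect(L[c,:2].astype(np.float32)),np.median(z[c]))
m=(abs(L[:,0]-82)<22)&(abs(L[:,1])<22)&(z>.235)&(z<.246); h=L[m]; k=abs(h[:,1])>12; print("hub",m.sum(),np.percentile(h[k,0],[1,99]),np.percentile(h[:,1],[1,99]),np.median(z[m]))
E
```

```text
ee_pos: [0.6015, 0.0833, 0.2862]
force: [1.4, -0.2, 0.8]
ee_pos: [0.6586, 0.023, 0.3265]
force: [0.5, -0.7, -0.9]
t 17.35 pos [0.6586 0.023  0.3265] F [ 0.5 -0.7 -0.9] gw 0.0851 | turn [-0.02 -0.02 -0.1 ] shift cm (present axes) [ 0.08 -0.    6.45] (target axes) [ 0.08 -0.01  6.45]
grip 1507 ((0.5046853423118591, -0.12820886075496674), 12.17523193359375) 0.30036705726891677
cw 2674 ((125.68965911865234, -0.05860710144042969), (32.92081069946289, 37.35531234741211), 89.98920440673828) 0.2443157836020128
hub 4099 [ 63.45336126 100.10639215] [-18.56157025  18.56572753] 0.2396972813592982
```

View pics/gr.png

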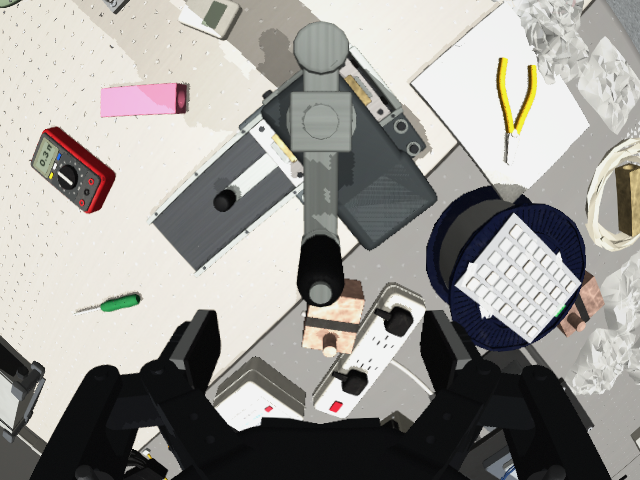

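The crank stands fully down: its hub top measures 239.7 mm, and it is aligned with the hub at (321,122) and the grip top at (320,292). Now I'll grasp the grip.

```bash
python3 -m pendant '[[[0,0.05,0,3,0,0,0],[0,0,0,3.4,0,0,0],[0,0,0,0,0,0,0],[1,0,0,0,0,0,0],[1,0,0,0,0,0,0]]]' 35 >/dev/null
python3 -m pendant '[[[1,0,0,0,0,0,0],[1,0,0,0,0,0,0]]]'
python3 - <<'E'
from h import *
import math
P=[(-8.2*math.cos(math.radians(15*k)),-8.2*math.sin(math.radians(15*k))) for k in range(25)]
print([(round(P[k+1][0]-P[k][0],2),round(P[k+1][1]-P[k][1],2)) for k in range(24)])
o=np.array([.6025,.0825]); ex=np.array([.990,-.139]); ey=np.array([.139,.990])
for cam in("scene","side"):
    f=grab_frame(cam); p=pts(f,np.ones((480,640),bool)); l=np.stack([(p[:,:2]-o)@ex,(p[:,:2]-o)@ey,p[:,2]],1)*1000
    m=(abs(l[:,0])<36)&(l[:,1]>-40)&(l[:,1]<-15)&(l[:,2]>76)&(l[:,2]<140); l=l[m]
    print(cam,len(l),np.histogram(l[:,2],np.arange(76,136,2))[0])
E
```

```text
time: 18.27
ee_pos: [0.6582, 0.0243, 0.2643]
ee_rot: [1.25, 2.88, 0.001]
force: [0.5, -0.4, 2.1]
grip_width: 0.0247
grip_force: 34.8
[(0.28, -2.12), (0.82, -1.98), (1.3, -1.7), (1.7, -1.3), (1.98, -0.82), (2.12, -0.28), (2.12, 0.28), (1.98, 0.82), (1.7, 1.3), (1.3, 1.7), (0.82, 1.98), (0.28, 2.12), (-0.28, 2.12), (-0.82, 1.98), (-1.3, 1.7), (-1.7, 1.3), (-1.98, 0.82), (-2.12, 0.28), (-2.12, -0.28), (-1.98, -0.82), (-1.7, -1.3), (-1.3, -1.7), (-0.82, -1.98), (-0.28, -2.12)]
scene 183 [ 0  0  1  2  4  9  7  8 25  4  4  3  2  1  1  4 10  5 12 13 24 27  6  6
  3  0  0  0  0]
side 122 [ 0  0  0  0  1  4  7 15 10  5  3  1  0  0  0  2  3  8  5 12 16 12 15  2
  1  0  0  0  0]
```

```bash
python3 -m pendant '[[[1,0.28,-2.12,0,0,0,0],[1,0.82,-1.98,0,0,0,0],[1,1.3,-1.7,0,0,0,0],[1,1.7,-1.3,0,0,0,0],[1,1.98,-0.82,0,0,0,0]]]'
python3 -c "
from h import *
s=sense();R=Ro.from_rotvec(s['ee_rot']);print(R.inv().apply(np.array(s['ee_pos'])-[.602,.0837,.262])*100,np.round(s['ft_torque'],2))"
```

```text
time: 19.0
ee_pos: [0.5587, 0.0148, 0.2642]
ee_rot: [1.251, 2.879, 0.003]
force: [2.9, 2.9, 1.2]
grip_width: 0.0253
grip_force: 34.9
[-2.08872969 -7.86491262 -0.24145705] [ 0.63 -0.86  0.02]
```

```bash
python3 -m pendant '[[[1,2.12,-0.28,0,0,0,0],[1,2.12,0.28,0,0,0,0],[1,1.98,0.82,0,0,0,0],[1,1.7,1.3,0,0,0,0],[1,1.3,1.7,0,0,0,0]]]' |grep -E "pos|^force"
python3 -m pendant '[[[1,0.82,1.98,0,0,0,0],[1,0.28,2.12,0,0,0,0],[1,-0.28,2.12,0,0,0,0],[1,-0.82,1.98,0,0,0,0],[1,-1.3,1.7,0,0,0,0]]]' |grep -E "pos|^force"
python3 -m pendant '[[[1,-1.7,1.3,0,0,0,0],[1,-1.98,0.82,0,0,0,0],[1,-2.12,0.28,0,0,0,0],[1,-2.12,-0.28,0,0,0,0],[1,-1.98,-0.82,0,0,0,0]]]' |grep -E "pos|^force"
python3 -m pendant '[[[1,-1.7,-1.3,0,0,0,0],[1,-1.3,-1.7,0,0,0,0],[1,-0.82,-1.98,0,0,0,0],[1,-0.28,-2.12,0,0,0,0]]]' 
python3 -c "
from h import *
s=sense();R=Ro.from_rotvec(s['ee_rot']);print(R.inv().apply(np.array(s['ee_pos'])-[.602,.0837,.262])*100,np.round(s['ft_torque'],2))"
```

```text
ee_pos: [0.5227, 0.1092, 0.2641]
force: [2.1, -1.2, 2.5]
ee_pos: [0.6046, 0.1678, 0.2639]
force: [-1.9, -2.0, 4.8]
ee_pos: [0.6821, 0.1041, 0.264]
force: [-2.8, 0.4, 5.8]
time: 21.38
ee_pos: [0.6585, 0.0251, 0.2639]
ee_rot: [1.25, 2.881, 0.004]
force: [0.4, 1.7, 4.7]
grip_width: 0.0253
grip_force: 35.2
[-8.13546883  0.11939107 -0.19006992] [ 0.49 -0.    0.02]
```

```bash
python3 -m pendant '[[[1,0.28,-2.12,0,0,0,0],[1,0.82,-1.98,0,0,0,0],[1,1.3,-1.7,0,0,0,0],[1,1.7,-1.3,0,0,0,0],[1,1.98,-0.82,0,0,0,0]]]' |grep -E "pos|^force"
python3 -m pendant '[[[1,2.12,-0.28,0,0,0,0],[1,2.12,0.28,0,0,0,0],[1,1.98,0.82,0,0,0,0],[1,1.7,1.3,0,0,0,0],[1,1.3,1.7,0,0,0,0]]]' |grep -E "pos|^force"
python3 -m pendant '[[[1,0.82,1.98,0,0,0,0],[1,0.28,2.12,0,0,0,0],[1,-0.28,2.12,0,0,0,0],[1,-0.82,1.98,0,0,0,0],[1,-1.3,1.7,0,0,0,0]]]' |grep -E "pos|^force"
python3 -m pendant '[[[1,-1.7,1.3,0,0,0,0],[1,-1.98,0.82,0,0,0,0],[1,-2.12,0.28,0,0,0,0],[1,-2.12,-0.28,0,0,0,0],[1,-1.98,-0.82,0,0,0,0]]]' |grep -E "pos|^force"
python3 -m pendant '[[[1,-1.7,-1.3,0,0,0,0],[1,-1.3,-1.7,0,0,0,0],[1,-0.82,-1.98,0,0,0,0],[1,-0.28,-2.12,0,0,0,0]]]' |grep -E "pos|^force"
python3 - <<'E'
from h import *
o=np.array([.6025,.0825]); ex=np.array([.990,-.139]); ey=np.array([.139,.990])
for cam in("scene","side"):
    f=grab_frame(cam); p=pts(f,np.ones((480,640),bool)); l=np.stack([(p[:,:2]-o)@ex,(p[:,:2]-o)@ey,p[:,2]],1)*1000
    m=(abs(l[:,0])<36)&(l[:,1]>-40)&(l[:,1]<-15)&(l[:,2]>56)&(l[:,2]<140); l=l[m]
    print(cam,len(l),np.histogram(l[:,2],np.arange(56,136,2))[0])
E
```

```text
ee_pos: [0.5587, 0.0149, 0.2642]
force: [2.0, 0.2, 4.7]
ee_pos: [0.5227, 0.1094, 0.2641]
force: [1.3, -2.1, 3.5]
ee_pos: [0.6047, 0.1678, 0.2639]
force: [-0.9, -3.0, 5.6]
ee_pos: [0.6821, 0.1042, 0.2639]
force: [-3.3, 0.5, 6.1]
ee_pos: [0.6586, 0.0252, 0.2639]
force: [1.0, 1.9, 4.8]
scene 263 [ 6  3  9 17  8 10  5  6  6 23  9  3  2  2  2  0  5 10  9 15 29 23 15  7
  9 12  5  3  1  4  0  0  1  0  0  0  0  0  0]
side 218 [ 2  7 11 20 10  7  7  7  7  9  4  3  1  0  1  2  5  1  8 11 31 27 16  8
  6  4  2  0  1  0  0  0  0  0  0  0  0  0  0]
```

```bash
python3 -m pendant '[[[0,0,0,0,0,0,0],[0,0,0,0,0,0,0],[0,0,0,0,0,0,0],[0,0,0,-3,0,0,0],[0,0,0,-4,0,0,0]]]' |grep -E "pos|^force|width"
python3 -m pendant '[[[0,5.07,-1.77,0,0,0,0],[0,5.07,-1.77,0,0,0,0],[0,5.07,-1.77,0,0,0,0],[0,5.07,-1.77,0,0,0,0],[0,0,0,0,0,0,-9.4]]]' |grep -E "pos|^force"
python3 -m pendant '[[[0,0,0,0,0,0,-9.4],[0,0,0,0,0,0,-9.4],[0,0,0,0,0,0,-9.4],[0,0,0,0,0,0,-9.4],[0,0,0,0,0,0,0]]]' |grep -E "pos|^force"
python3 -m pendant '[[[0,0,0,0,0,-8.3,0],[0,0,0,0,0,-8.3,0],[0,0,0,0,0,-8.3,0],[0,0,0,0,0,0,0]]]' |grep -E "pos|^force"
python3 -c "
from h import *
togo(.495,.125,.125,90)"
```

```text
ee_pos: [0.657, 0.025, 0.3325]
force: [-0.3, -0.1, -0.3]
grip_width: 0.0856
ee_pos: [0.4641, 0.1261, 0.3337]
force: [1.0, 0.1, 1.2]
ee_pos: [0.4674, 0.1246, 0.3332]
force: [0.1, -0.3, -0.2]
ee_pos: [0.4637, 0.1244, 0.3314]
force: [-0.5, 0.3, -0.7]
t 26.85 pos [0.4637 0.1244 0.3314] F [-0.5  0.3 -0.7] gw 0.0853 | turn [ 0.04 24.69  0.03] shift cm (present axes) [ 5.77  0.05 20.06] (target axes) [-3.13  0.06 20.64]
```

```bash
python3 -m pendant '[[[0,1.4,0,5,0,0,0],[0,1.4,0,5,0,0,0],[0,1.4,0,5,0,0,0],[0,1.4,0,4.8,0,0,0],[0,0,0,0,0,0,0]]]' |grep -E "pos|^force"
python3 - <<'E'
from look import *
f,s,W=look("pad1")
i=f["img"]; print(s["ee_pos"])
o=np.array([.602,.0837]); ex=np.array([.990,-.139]); ey=np.array([.139,.990])
d=W[...,:2]-o; lx,ly,z=d@ex*1000,d@ey*1000,W[...,2]*1000
m=(abs(ly)<33)&(lx<0)&(lx>-40)&(z>60)&(z<135)
v,u=np.nonzero(m); print(u.min(),u.max(),v.min(),v.max())
np.savez("pad1l",lx=lx,ly=ly,z=z)
# column profile at the middle
for c in range(u.min()+4,u.max(),12):
    print(c,[(r,int(lx[r,c]),int(ly[r,c]),int(z[r,c])) for r in range(v.min(),v.max(),5)])
c=i[max(v.min()-25,0):v.max()+40,u.min()-40:u.max()+40]; k=min(800/c.shape[1],600/c.shape[0]); cv2.imwrite("pics/pad1c.png",cv2.resize(c,None,fx=k,fy=k,interpolation=2))
E
```

```text
ee_pos: [0.4988, 0.1239, 0.1262]
force: [-0.5, 0.1, -0.5]
[0.49877661 0.12390711 0.12624954]
220 312 303 403
224 [(303, -18, -33, 59), (308, -18, -32, 63), (313, -10, -32, 63), (318, -4, -33, 63), (323, 2, -33, 63), (328, -31, -27, 89), (333, -30, -26, 93), (338, -29, -26, 96), (343, -27, -26, 98), (348, -21, -26, 99), (353, -23, -25, 104), (358, -5, -27, 98), (363, 2, -28, 98), (368, 10, -29, 98), (373, 19, -29, 98), (378, 56, -34, 85), (383, 57, -33, 90), (388, 57, -33, 94), (393, 54, -32, 100), (398, -33, -20, 139)]
236 [(303, -20, -24, 59), (308, -27, -22, 69), (313, -27, -21, 73), (318, -26, -21, 77), (323, -23, -21, 79), (328, -26, -20, 85), (333, -30, -19, 91), (338, -30, -18, 95), (343, -29, -18, 99), (348, -23, -18, 99), (353, -24, -17, 103), (358, -19, -17, 104), (363, 0, -19, 98), (368, 6, -19, 99), (373, -241, 7, 221), (378, 16, -19, 102), (383, 20, -19, 105), (388, 54, -22, 94), (393, -16, -15, 128), (398, -15, -14, 132)]
248 [(303, -20, -15, 58), (308, -29, -13, 69), (313, -29, -13, 73), (318, -26, -12, 76), (323, -19, -13, 75), (328, -13, -13, 75), (333, -30, -11, 91),
[... 1588 characters left out ...]
, 75), (328, -26, 20, 80), (333, -24, 20, 82), (338, -31, 20, 91), (343, -30, 20, 94), (348, -29, 21, 98), (353, -23, 21, 98), (358, -26, 21, 104), (363, -21, 22, 105), (368, -1, 23, 98), (373, 8, 24, 97), (378, 15, 24, 98), (383, 18, 25, 101), (388, 20, 25, 104), (393, 53, 28, 94), (398, 54, 28, 98)]
308 [(303, -19, 29, 52), (308, -19, 29, 56), (313, -29, 28, 68), (318, -27, 28, 72), (323, -26, 28, 75), (328, -2, 31, 63), (333, 5, 32, 63), (338, -30, 28, 89), (343, -30, 28, 94), (348, -29, 28, 97), (353, -24, 29, 98), (358, -17, 30, 98), (363, 175, 50, 0), (368, 190, 52, 0), (373, 194, 52, 4), (378, 210, 54, 4), (383, 213, 54, 10), (388, 211, 54, 18), (393, 213, 55, 24), (398, 214, 55, 31)]
```

View pics/pad1c.png

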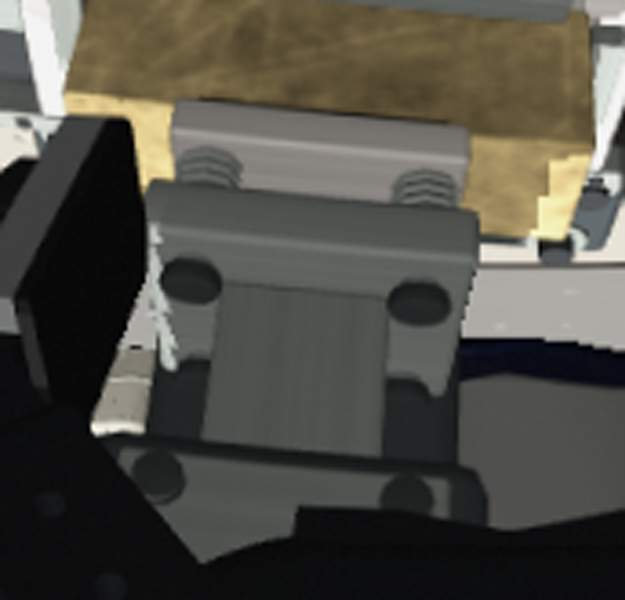

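The picture shows the pad resting on or close over the brass block, with springs at (208,168) and (425,188). The ram plate has pin heads at (190,280) and (418,303) standing slightly proud. Next I'll get exact thicknesses from the depth data.

Run:
```python
import numpy as np
d=np.load("pad1l.npz"); lx,ly,z=d["lx"],d["ly"],d["z"]
R=np.arange(480)[:,None]*np.ones((1,640)); U=np.ones((480,1))*np.arange(640)
win=(R>295)&(R<400)&(U>215)&(U<325)
b=win&(abs(ly)<17)
def P(n,m): print(n,m.sum(),np.percentile(z[m],[2,25,50,75,98]).round(2) if m.any() else "", np.percentile(lx[m],[5,50,95]).round(1))
P("blocktop",(abs(ly-0)<80)&(abs(lx)<15)&(z>60)&(z<67)&(R<330)&(abs(ly)>32))
P("padtop",b&(lx>-24)&(lx<-12)&(z>70)&(z<80))
P("platetop",b&(lx>-27)&(lx<-18)&(z>95)&(z<101.5))
P("plateface",b&(lx<-27.5)&(z>80)&(z<97))
P("padface",b&(lx<-25.5)&(z>60)&(z<74))
P("heads",win&(abs(abs(ly)-20)<8)&(z>101.5)&(z<112)&(lx<-8)&(lx>-30))
for c in range(246,300,6):
    f=[r for r in range(300,360) if lx[r,c]<-27.5 and 80<z[r,c]<97]; g=[r for r in range(300,360) if lx[r,c]<-25 and 62<z[r,c]<74.5]
    print(c,"plate first rows",[(r,z[r,c].round(1),lx[r,c].round(0)) for r in f[:2]],"pad",[(r,z[r,c].round(1),lx[r,c].round(0)) for r in g[:2]])
```

```text
blocktop 481 [62.76 63.36 63.62 63.9  64.45] [-14.4  -8.1   4.4]
padtop 418 [74.71 75.37 75.66 75.94 78.17] [-23.5 -18.5 -12.6]
platetop 332 [98.09 98.55 98.81 99.06 99.62] [-26.5 -22.5 -18.5]
plateface 617 [87.67 90.16 92.52 94.81 96.84] [-31.6 -30.5 -29.5]
padface 378 [66.86 69.06 70.67 72.35 73.82] [-29.4 -28.5 -27.6]
heads 509 [101.69 103.78 104.98 105.49 111.11] [-26.4 -21.  -14.8]
246 plate first rows [(329, np.float64(88.1), np.float64(-31.0)), (330, np.float64(88.6), np.float64(-30.0))] pad [(306, np.float64(67.6), np.float64(-29.0)), (307, np.float64(68.3), np.float64(-29.0))]
252 plate first rows [(330, np.float64(88.5), np.float64(-31.0)), (331, np.float64(88.9), np.float64(-31.0))] pad [(307, np.float64(66.2), np.float64(-26.0)), (308, np.float64(68.8), np.float64(-29.0))]
258 plate first rows [(330, np.float64(87.4), np.float64(-30.0)), (331, np.float64(88.8), np.float64(-31.0))] pad [(308, np.float64(67.7), np.float64(-28.0)), (309, np.float64(68.6), np.float64(-28.0))]
264 plate first rows [(331, np.float64(87.3), np.float64(-30.0)), (332, np.float64(88.5), np.float64(
[... 416 characters left out ...]
ad [(309, np.float64(66.8), np.float64(-28.0)), (310, np.float64(67.8), np.float64(-28.0))]
282 plate first rows [(333, np.float64(87.7), np.float64(-30.0)), (334, np.float64(88.7), np.float64(-30.0))] pad [(310, np.float64(67.6), np.float64(-28.0)), (311, np.float64(68.6), np.float64(-29.0))]
288 plate first rows [(334, np.float64(88.3), np.float64(-30.0)), (335, np.float64(89.5), np.float64(-31.0))] pad [(310, np.float64(66.5), np.float64(-27.0)), (311, np.float64(68.1), np.float64(-29.0))]
294 plate first rows [(334, np.float64(87.5), np.float64(-30.0)), (335, np.float64(88.9), np.float64(-31.0))] pad [(310, np.float64(64.3), np.float64(-25.0)), (311, np.float64(67.5), np.float64(-28.0))]
```

```bash
python3 -m pendant '[[[0,-1.4,0,-5,0,0,0],[0,-1.4,0,-5,0,0,0],[0,-1.4,0,-5,0,0,0],[0,-1.4,0,-4.8,0,8.3,0],[0,0,0,0,0,8.3,0]]]' |grep -E "pos|^force"
python3 -m pendant '[[[0,0,0,0,0,8.3,0],[0,0,0,0,0,0,0]]]' |grep -E "pos|^force"
python3 - <<'E'
from h import *
togo(.6582,.0247,.262,90)
import math
P=[(-8.2*math.cos(math.radians(-46-16*k)),8.2*math.sin(math.radians(-46-16*k))) for k in range(10)]
print([(round(P[k+1][0]-P[k][0],2),round(P[k+1][1]-P[k][1],2)) for k in range(9)])
E
```

```text
ee_pos: [0.4713, 0.1251, 0.3356]
force: [0.8, 0.8, -0.4]
ee_pos: [0.4719, 0.1243, 0.328]
force: [-0.9, 0.4, -0.5]
t 28.4 pos [0.4719 0.1243 0.328 ] F [-0.9  0.4 -0.5] gw 0.0852 | turn [-0.    1.24  0.01] shift cm (present axes) [-18.49  -9.96   7.01] (target axes) [-18.63  -9.96   6.6 ]
[(1.85, -1.34), (2.14, -0.78), (2.28, -0.16), (2.23, 0.47), (2.02, 1.07), (1.64, 1.59), (1.14, 1.98), (0.55, 2.21), (-0.08, 2.28)]
```

```bash
python3 -m pendant '[[[0,0,0,-0.8,0,0.6,0],[0,-4.66,-2.49,0,0,0,0],[0,-4.66,-2.49,0,0,0,0],[0,-4.66,-2.49,0,0,0,0],[0,-4.66,-2.49,0,0,0,0]]]' >/dev/null
python3 -m pendant '[[[0,0,0,0,0,0,0]]]' >/dev/null
python3 - <<'E'
from look import *
togo(.6582,.0247,.262,90)
f,s,W=look("gr2"); P=W.reshape(-1,3)
g=(np.hypot(P[:,0]-.658,P[:,1]-.0247)<.03)&(P[:,2]>.295)&(P[:,2]<.310); print("grip",g.sum(),cv2.minEnclosingCircle(P[g,:2].astype(np.float32)))
E
```

```text
t 29.15 pos [0.6572 0.0233 0.336 ] F [0.6 0.6 0.4] gw 0.0854 | turn [-0.04  0.64 -0.06] shift cm (present axes) [-0.02  0.14  7.4 ] (target axes) [-0.1   0.14  7.4 ]
grip 1385 ((0.6567956805229187, 0.02296658605337143), 0.011860651895403862)
```

```bash
python3 -m pendant '[[[0,0,0.05,3.5,0,0.6,0],[0,0,0,3.7,0,0,0],[0,0,0,0,0,0,0],[1,0,0,0,0,0,0],[1,0,0,0,0,0,0]]]' 35 >/dev/null
python3 -m pendant '[[[1,0,0,0,0,0,0],[1,0,0,0,0,0,0]]]'|grep -E "pos|^force|width"
python3 -m pendant '[[[1,1.85,-1.34,0,0,0,0],[1,2.14,-0.78,0,0,0,0],[1,2.28,-0.16,0,0,0,0],[1,2.23,0.47,0,0,0,0],[1,2.02,1.07,0,0,0,0]]]'|grep -E "pos|^force|width"
python3 -m pendant '[[[1,1.64,1.59,0,0,0,0],[1,1.14,1.98,0,0,0,0],[1,0.55,2.21,0,0,0,0],[1,-0.08,2.28,0,0,0,0],[1,0,0,0,0,0,0]]]'|grep -E "pos|^force|width"
python3 -m pendant '[[[0,0,0,0,0,0,0],[0,0,0,0,0,0,0],[0,0,0,0,0,0,0],[0,0,0,-3,0,0,0],[0,0,0,-4.2,0,0,0]]]' |grep -E "pos|^force|width"
python3 - <<'E'
from look import *
togo(.464,.124,.333,90)
o=np.array([.6025,.0825]); ex=np.array([.990,-.139]); ey=np.array([.139,.990])
for cam in("scene","side"):
    f=grab_frame(cam); p=pts(f,np.ones((480,640),bool)); l=np.stack([(p[:,:2]-o)@ex,(p[:,:2]-o)@ey,p[:,2]],1)*1000
    m=(abs(l[:,0])<36)&(l[:,1]>-40)&(l[:,1]<-15)&(l[:,2]>56)&(l[:,2]<140); l=l[m]
    print(cam,len(l),np.histogram(l[:,2],np.arange(56,136,2))[0])
E
```

```text
ee_pos: [0.6568, 0.0253, 0.2649]
force: [0.1, -1.0, 3.8]
grip_width: 0.025
ee_pos: [0.551, 0.0164, 0.265]
force: [1.8, -1.6, 2.5]
grip_width: 0.025
ee_pos: [0.518, 0.1005, 0.2646]
force: [-4.7, 1.8, 7.8]
grip_width: 0.025
ee_pos: [0.5175, 0.0982, 0.3354]
force: [0.7, -0.1, 0.2]
grip_width: 0.0852
t 31.95 pos [0.5175 0.0982 0.3354] F [ 0.7 -0.1  0.2] gw 0.0852 | turn [-0.02 -0.24  0.05] shift cm (present axes) [5.34 2.58 0.26] (target axes) [5.35 2.58 0.24]
scene 257 [ 3  2 11 16 11  3  8  6 14  8  5  5  3  4  3  8  9 14 30 20 18  4  8 12
 12  7  1  3  3  4  0  0  0  0  0  0  0  0  0]
side 212 [ 1  4 13 15 15  6  8  3  9  1  6  1  0  3  5  4  6 16 29 28 16  4  5  5
  5  3  1  0  0  0  0  0  0  0  0  0  0  0  0]
```

```bash
python3 -m pendant '[[[0,2.7,1.3,0,0,-8.3,0],[0,2.4,1.3,-1,0,-8.3,0],[0,0,0,0,0,-8.3,0],[0,0,0,0,0,0,0]]]' |grep -E "pos|^force"
python3 -m pendant '[[[0,1.4,0,5,0,0,0],[0,1.4,0,5,0,0,0],[0,1.4,0,5,0,0,0],[0,1.4,0,4.8,0,0,0],[0,0,0,0,0,0,0]]]' |grep -E "pos|^force"
python3 - <<'E'
from look import *
f,s,W=look("pad2")
o=np.array([.602,.0837]); ex=np.array([.990,-.139]); ey=np.array([.139,.990])
for n in("pad1","pad2"):
    W=np.load(n+".npz")["W"]; d=W[...,:2]-o; lx,ly,z=d@ex*1000,d@ey*1000,W[...,2]*1000
    b=(abs(ly)<17)
    def P(t,m): print(n,t,m.sum(),np.percentile(z[m],[5,25,50,75,95]).round(2) if m.any() else "")
    R=np.arange(480)[:,None]*np.ones((1,640)); m=b&(lx<-25)&(lx>-35)&(z>60)&(z<100)
    P("blocktop",(abs(lx)<15)&(z>60)&(z<67)&(abs(ly)>32)&(abs(ly)<50))
    P("padtop",b&(lx>-24)&(lx<-14)&(z>70)&(z<80))
    zz=98.8 if n=="pad1" else 94.8
    P("platetop",b&(lx>-27)&(lx<-18)&(abs(z-zz)<2.6))
    P("heads",(abs(abs(ly)-20)<5)&(z>zz+3)&(z<zz+14)&(lx<-15)&(lx>-24))
r=f["img"][280:420,200:340]; cv2.imwrite("pics/pad2c.png",np.hstack([cv2.resize(r,(400,400),interpolation=2),cv2.resize(f["img"],(400,300))[np.clip(np.arange(400),0,299)]]))
E
```

```text
ee_pos: [0.4622, 0.1244, 0.3401]
force: [0.7, 0.1, 0.6]
ee_pos: [0.4971, 0.1237, 0.1348]
force: [-0.3, -0.1, 0.5]
pad1 blocktop 636 [62.93 63.34 63.59 63.87 64.24]
pad1 padtop 349 [74.98 75.38 75.66 75.96 76.65]
pad1 platetop 332 [98.23 98.55 98.81 99.06 99.47]
pad1 heads 195 [103.18 104.83 105.14 105.39 106.65]
pad2 blocktop 728 [62.92 63.4  63.66 63.99 64.41]
pad2 padtop 194 [74.9  75.28 75.56 75.91 76.65]
pad2 platetop 332 [94.18 94.57 94.83 95.09 95.47]
pad2 heads 216 [ 98.38 102.92 104.87 105.21 105.74]
```

View pics/pad2c.png

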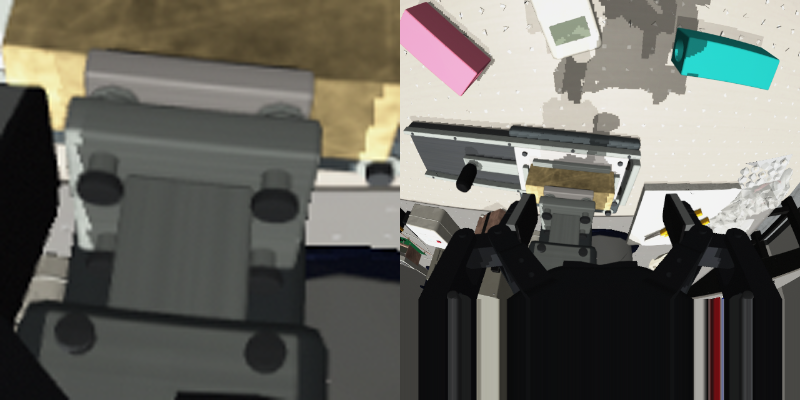

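The pad is on the block: its top stayed at 75.6 mm while the ram plate came down another 4.0 mm. The pin heads at (100,185) and (272,205) now stand well clear of the plate. The plate-to-pad distance gives about 5.8 mm of squeeze. I'll retreat and check crank seating, the shuttle and the block.

```bash
python3 -m pendant '[[[0,-1.4,0,-5,0,0,0],[0,-1.4,0,-5,0,0,0],[0,-1.4,0,-5,0,0,0],[0,-1.4,0,-5,0,8.3,0],[0,0,0,-2,0,8.3,0]]]' >/dev/null
python3 -m pendant '[[[0,0,0,-2,0,8.3,0],[0,0,0,0,0,0,0]]]' |grep -E "pos|^force"
python3 - <<'E'
from look import *
f,s,W=look("end"); o=np.array([.602,.0837]); ex=np.array([.990,-.139]); ey=np.array([.139,.990])
d=W[...,:2]-o; lx,ly,z=d@ex*1000,d@ey*1000,W[...,2]*1000
m=(np.hypot(lx,ly)<11)&(z>225)&(z<255); print("hub top",m.sum(),np.percentile(z[m],[5,50,95]))
A=np.c_[lx[m],ly[m],np.ones(m.sum())]; print("plane",np.linalg.lstsq(A,z[m],rcond=None)[0])
m=(abs(ly+145)<25)&(abs(lx)<30)&(z>64)&(z<78); print("handle",cv2.minEnclosingCircle(np.c_[lx[m],ly[m]].astype(np.float32)))
m=(abs(lx)<26)&(abs(ly)<70)&(z>61.5)&(z<66); print("block",cv2.minAreaRect(np.c_[lx[m],ly[m]].astype(np.float32)))
togo(0.47,.12,.35,90)
E
```

```text
ee_pos: [0.4609, 0.1245, 0.3783]
force: [0.1, 0.5, -0.5]
hub top 347 [239.42216836 242.51614177 243.64076248]
plane [ 6.06571836e-02 -9.20231285e-03  2.42312025e+02]
handle ((-1.01153564453125, -143.76190185546875), 10.540218353271484)
block ((-0.9522705078125, 0.96795654296875), (109.48126983642578, 38.84527587890625), 89.805419921875)
t 34.15 pos [0.4598 0.1245 0.3769] F [-0.7 -0.1 -0.3] gw 0.085 | turn [0.   1.42 0.06] shift cm (present axes) [-0.95 -0.46  2.72] (target axes) [-1.02 -0.45  2.69]
```

```bash
python3 -m pendant '[[[0,-4.5,-1.5,0,0,1.4,0],[0,-4.5,-1.5,0,0,0,0],[0,-4,-1,0,0,0,0],[0,0,0,0,0,0,0],[0,0,0,0,0,0,0]]]' |grep -E "pos|^force"
python3 - <<'E'
from look import *
f,s,W=look("end2"); o=np.array([.602,.0837]); ex=np.array([.990,-.139]); ey=np.array([.139,.990])
for n in("gr","end","end2"):
    W=np.load(n+".npz")["W"]; d=W[...,:2]-o; lx,ly,z=d@ex*1000,d@ey*1000,W[...,2]*1000
    for t,m in(("hub",(np.hypot(lx,ly)<11)&(z>225)&(z<255)),("head",(lx>30)&(lx<100)&(abs(ly)<28)&(z>183)&(z<200)),("blk",(abs(lx)<17)&(abs(ly)<54)&(abs(ly)>33)&(z>60)&(z<68))):
        A=np.c_[lx[m],ly[m],np.ones(m.sum())]
        if m.sum()>20: print(n,t,m.sum(),np.median(z[m]).round(2),np.linalg.lstsq(A,z[m],rcond=None)[0].round(3))
cv2.imwrite("pics/end2.png",f["img"])
E
```

```text
ee_pos: [0.5868, 0.0851, 0.3761]
force: [-0.6, 0.7, 0.3]
gr hub 1025 242.47 [ 5.60000e-02 -3.90000e-02  2.42301e+02]
gr head 5986 191.68 [-0.00000e+00 -1.00000e-03  1.91697e+02]
gr blk 388 63.57 [4.0000e-03 1.0000e-03 6.3574e+01]
end hub 347 242.52 [ 6.10000e-02 -9.00000e-03  2.42312e+02]
end head 573 191.71 [-2.00000e-03  2.00000e-03  1.91832e+02]
end blk 606 63.64 [5.0000e-03 0.0000e+00 6.3615e+01]
end2 hub 593 242.56 [ 4.80000e-02 -2.00000e-03  2.42467e+02]
end2 head 1608 191.64 [  0.     -0.    191.623]
end2 blk 412 63.69 [ 2.0000e-03 -1.0000e-03  6.3618e+01]
```

View pics/end2.png

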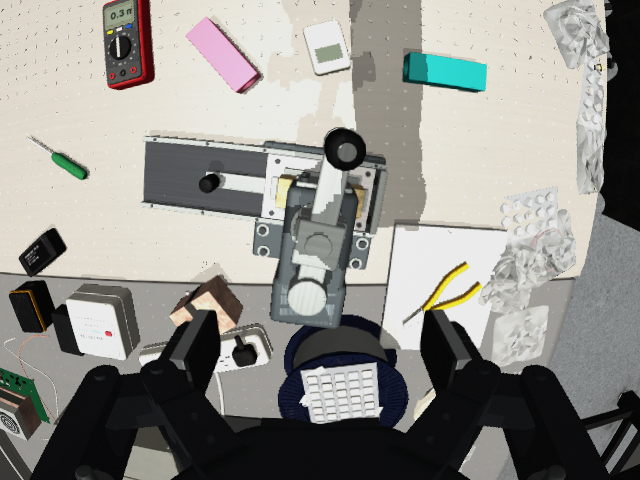

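The final view shows the crank on the screw with its hub at (320,237) and grip at (345,150), reading the same height as when first seated. The shuttle is home and the bystanders are unmoved. Handing in.

```bash
python3 -c "
from workcell import *
print(sign_off())"
```

```text
the job is handed in; nothing more can be done
None
```

I handed the job in at about 35 s: the shuttle is home, the crank is seated on the screw and left there, and the pad is pressed on the block with its springs squeezed an estimated 6 mm of their 12 mm (5 to 7 mm given the camera measurements).

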